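# Find the socket that fits and tighten the passed pressure cell

### The arm

A 6-joint arm with a two-finger parallel gripper is mounted at the origin on a cart in front of the work surface, level with it; the furniture and walls round the work are solid. World frame = base frame: x ahead of the robot, y to its left, z up, the work surface at z = 0. Lengths are in m, angles in rad, forces in N, time in s.
With the tool pointing down it reaches from about 0.325 to 0.85 m from the base axis. Payload 4.4 kg.
Tool frame: the origin (TCP) lies midway between the tips of the shut fingers; the grasp point (between the pads) lies 19 mm behind it; z points along the fingers, y is the direction in which the jaws open and shut (so a half turn about z gives the same grasp; the last joint's range is limited). The gripper opens to 94 mm and grips with 3 to 60 N. Pads are 16 mm wide; open, the fingers measure 119 mm over their backs; the gripper's body (75 mm by 177 mm) begins 78 mm behind the grasp point.
Start: joints at [1.083, 0.207, 1.542, -0, 1.393, -0.15], TCP at [0.191, 0.543, 0.205] pointing down, gripper open.
Joint ranges: [-2.73, 2.73], [-0.86, 2.22], [0.23, 2.46], [-1.11, 4.25], [0.08, 2.63], [-2.82, 2.82]. Speed limits (rad/s): [2.79, 2.79, 3.14, 3.14, 3.14, 3.14].

### API

Orientations are given as a rotation vector (axis times angle).
In Python, from plant import robot gives the robot as it stands.
- The arm moves only by the tool play_rows, never from a script. Its argument "targets" is a list that holds one entry, the list of rows, each a list of 7 numbers: the opening, from -1 (shut) to 1 (fully open), then the shift along the tool's x, y, z scaled (see below), then the turn, a rotation vector about the tool's x, y, z scaled (see below). A call has 1 to 12 rows; each row shifts and turns the commanded pose from where the row before left it, along the tool's axes as they then stand; what a row does not reach is not made up. The controller multiplies each number of a shift by 4 cm and each number of a turn by 90 degrees. A row lasts 1/8 s, in which the tool goes at most 62.5 mm and 10.7 degrees, less where a joint would pass 70% of its speed; a pose out of reach is approached as far as the arm can. A call with a number of a shift or a turn outside -1 to 1 is refused whole. A call with a gripper value outside its range is refused whole. The fingers move at their own pace and stop on an object; "force" is the grip in N (left out, the last holds). Time passes only in rows, so rows that do not move let the fingers close. It gives the time, the measured TCP pose, the force and the opening at its end, in the units of the state.
- robot.state(): the state, without advancing time (a new reading comes with each control period).
- robot.camera(name): name is "scene" or "top" or "wrist"; returns (picture, depth): 480x640x3 uint8, red, green, blue; 480x640 float32, m along the optical axis (not along the pixel's ray), 0 where there is no reading.
- robot.camera_model(name): a dict with "camera_matrix" (3x3 intrinsics, pixels), "R" (3x3) and "t" (3): a world point X has camera coordinates R X + t. Camera axes: x right, y down, z forward; pixel columns grow to the right and rows downward; lengths in m; the calibration is good to about 2 mm. A picture is of the moment at which its call begins: read the wrist's pose just before it. camera_model takes no time and is no camera call; for the wrist camera it gives the pose at the moment of the call.
- robot.sign_off(): hands the job in, once; it reports no verdict.
The state is a dict: "time_s": time; "joint_positions": joint angles; "qd": joint speeds; "joint_efforts": joint torques, N m; "tool_pos": TCP position; "tcp_rot": TCP orientation; "wrist_force": force on the tool from outside, world axes, zero at the start; "wrist_torque": the same for the moment, N m; "finger_gap": finger opening in m.
Only numpy, scipy, OpenCV 4.12 (cv2) and the standard library are available. Lean on these libraries where they do the work, as an engineer would, in place of code of your own. Each camera call takes 0.05 s, during which the arm holds its last target.

### The job

Of the two pressure cells, the one with the green tag has passed and its brass gland nut is to be tightened; leave the nut of the red-tagged one as it is. The sockets in the white rack have lost their size marks, so try them on the green-tagged cell's nut, stand those that do not fit back in the rack, seat the one that fits fully down on the nut and turn it clockwise until the nut stops, white line to white line. Finish while still gripping that socket, seated on the nut, and do not shift the other things on the bench.

Things in the scene. Friction and masses are not known exactly. Their poses are not given: they have to be found in the camera images.
- tag_green: round green tag, 22 mm across and 3 mm thick, fixed on the base plate of the cell that passed and is to be tightened. Origin at the centre of its underside. It lies 53 mm from that cell's axis
- tag_red: the same in red, on the base plate of the rejected cell
- cell_a: beige-sleeved pressure cell fixed to the bench: aluminium base plate 136 x 100 x 10 mm, beige sleeve, round flange 84 mm wide with its top at z = 52 mm, gland nut in the middle. Origin: centre of the underside, z up, x towards the two terminal posts; its tag lies on the plate at x = -53 mm. A white line on the flange at -x is met by the line on the nut's collar when the nut is tight
- cell_b: dark-sleeved pressure cell fixed to the bench: aluminium base plate 136 x 100 x 10 mm, dark grey sleeve, round flange 84 mm wide with its top at z = 52 mm, gland nut in the middle. Origin: centre of the underside, z up, x towards the two terminal posts; its tag lies on the plate at x = -53 mm. A white line on the flange at -x is met by the line on the nut's collar when the nut is tight
- nut_a_seat (a point): centre of the upper face of the collar (60 mm wide) of cell_a's gland nut, 58 mm above the bench: a seated socket's mouth rests here. The brass hexagon stands 16 mm up from it, its top 3 mm chamfered 2 mm a side. Axes turn with the nut: z up, x normal to two flats of the hexagon. The right socket has 0.8 mm of play each side and 0.13 to 0.18 rad either way round
- nut_b_seat (a point): centre of the upper face of the collar (60 mm wide) of cell_b's gland nut, 58 mm above the bench: a seated socket's mouth rests here. The brass hexagon stands 16 mm up from it, its top 3 mm chamfered 2 mm a side. Axes turn with the nut: z up, x normal to two flats of the hexagon. The right socket has 0.8 mm of play each side and 0.13 to 0.18 rad either way round
- nut_a_mark (a point): outer end of the white line on the collar of cell_a's gland nut, 28 mm from the nut's axis, level with the collar's upper face; when the nut is tight it points at the white line on the flange
- nut_b_mark (a point): outer end of the white line on the collar of cell_b's gland nut, 28 mm from the nut's axis, level with the collar's upper face; when the nut is tight it points at the white line on the flange
- nut_a (a joint): turn of cell_a's gland nut, rad, growing clockwise seen from above (tightening): 0 = as loose as it goes, 0.90 = tight, against a hard stop. Stiff to turn (0.12 N m of friction); stays where it is left
- nut_b (a joint): turn of cell_b's gland nut, rad, growing clockwise seen from above (tightening): 0 = as loose as it goes, 0.90 = tight, against a hard stop. Stiff to turn (0.12 N m of friction); stays where it is left
- socket_1: one of three sockets alike outside (260 g, give or take): knurled steel sleeve 44 mm wide, 42 mm high, with an 18 x 18 mm square drive shank on top from z = 46 to 90 mm (grip it there). Origin: centre of the open mouth below, z up, x and y normal to the shank's flats. Hex opening 20 mm deep, two flats normal to x, mouth chamfered 3.5 mm a side over 5 mm
- socket_2: second socket, outside and axes as socket_1; only the hex opening differs in size, unseen while it stands in the rack. Too small: it stops on top of the hexagon, about 11 mm higher than seated (more if off centre). Too large: it goes right down but turns round the hexagon and leaves the nut standing. Right: it goes right down and drives the nut
- socket_3: third socket, outside and axes as socket_1; hex opening of a third size. Either nut is fitted by just one of the three sockets, and which one is not told: try them. Tool offsets found on one socket hold for the others
- socket_rack: white plastic rack 202 x 72 x 26 mm fixed to the bench, with three round pockets 49 mm in diameter and 14 mm deep in a row along its x axis at x = -62, 0 and +62 mm; each holds one socket mouth down. Origin at the centre of its underside, z up
- rack_floor (a point): centre of the rack at the level of the pocket floors, 12 mm above the bench; axes as the rack's
- wash_bottle_1: white squeeze wash bottle with a bent spout, 210 mm tall, 66 mm body; a bystander. Origin at its underside
- timer: white bench timer standing upright, 20 x 68 x 60 mm; a bystander. Origin at its underside
There are look-alikes about, which are no part of the job. What is shaped like the socket_1 but blue, pink or purple is not meant.

How it is judged:
By the outcome, as a careful person would: the job done as asked, in the order asked, and still so for the second after the job is handed in, while the arm keeps its last pose, push and grip.
It also fails if it takes over 72 s, if anything falls off the work surface, if the arm or the gripper's body presses on something with over 40 N, if the wrist force passes 120 N, or if a joint passes its speed limit or range.

## Working session

There is one attempt and no reset: what is moved stays moved. The work goes in short steps, Python scripts to look and compute and a tool call to move; the robot and the scene stay as the last step left them, time stands still between calls to the robot, and variables do not carry over. Pictures are saved under pics/ and viewed, and the job is handed in when it is done.

Besides the shell and the picture viewer there is one more tool, called after "Call:" in YAML: its name, and indented under it one key for each argument. play_rows: Moves the arm, as the interface text tells. Shifts and turns lie within -1 to 1; 1 stands for 4 cm of shift or 90 degrees of turn. Its arguments: {"type":"object","properties":{"targets":{"type":"array","items":{"type":"array","items":{"type":"array","items":{"type":"number","minimum":-1,"maximum":1}}}},"force":{"type":"number"}},"required":["targets"]}

```bash
ls; mkdir -p pics; python3 - <<'E'
from plant import robot
import cv2,numpy as np
print(robot.state())
for n in ["scene","top","wrist"]:
    p,d=robot.camera(n); cv2.imwrite(f"pics/{n}0.png",p[:,:,::-1]); np.savez(f"/tmp/{n}0.npz",p=p,d=d,**robot.camera_model(n)); print(n,robot.camera_model(n))
E
```

```text
pics
{'time_s': 0.0, 'joint_positions': array([ 1.08248625e+00,  2.07424877e-01,  1.54292620e+00, -5.30614896e-06,
        1.39351008e+00, -1.50475266e-01]), 'qd': array([-1.95929177e-05, -5.52626184e-04,  2.50571170e-04, -1.19724666e-03,
       -1.61195731e-04, -2.71342112e-04]), 'joint_efforts': array([-1.16112988e-03, -3.70867610e+01, -2.81420839e+01,  6.96287211e-02,
        3.59243341e-02, -1.80094835e-04]), 'tool_pos': array([0.19019888, 0.541781  , 0.20430122]), 'tcp_rot': array([-0.528029  , -3.09618064,  0.00338495]), 'wrist_force': array([-0.63581053, -0.64155161, -0.51974527]), 'wrist_torque': array([0.02352655, 0.00730007, 0.04379741]), 'finger_gap': 0.09389967609664528}
scene {'camera_matrix': array([[536.31888713,   0.        , 315.51653026],
       [  0.        , 536.31888713, 239.34530261],
       [  0.        ,   0.        ,   1.        ]]), 'R': array([[ 0.56895572, -0.82231979,  0.00891931],
       [-0.38178553, -0.27372917, -0.88278658],
       [ 0.72837435,  0.49886122, -0.46968958]]), 't': array([-0.35050913,  0.25053657,  0.93527953])}
top {'camera_matrix': array([[505.98942288,   0.        , 316.51668719],
       [  0.        , 505.98942288, 242.92507249],
       [  0.        ,   0.        ,   1.        ]]), 'R': array([[ 0.01836186, -0.99965622, -0.01871581],
       [-0.99607661, -0.01666894, -0.08691108],
       [ 0.08656923,  0.02023822, -0.99604025]]), 't': array([-0.05950747,  0.53764486,  1.0893518 ])}
wrist {'camera_matrix': array([[405.06122372,   0.        , 325.49198366],
       [  0.        , 405.06122372, 237.12775111],
       [  0.        ,   0.        ,   1.        ]]), 'R': array([[ 0.33103473,  0.94361747, -0.00143905],
       [ 0.91089678, -0.31915697,  0.2615452 ],
       [ 0.24633934, -0.08789137, -0.96519016]]), 't': array([-0.5748392 , -0.02685066,  0.39166001])}
```

View pics/scene0.png

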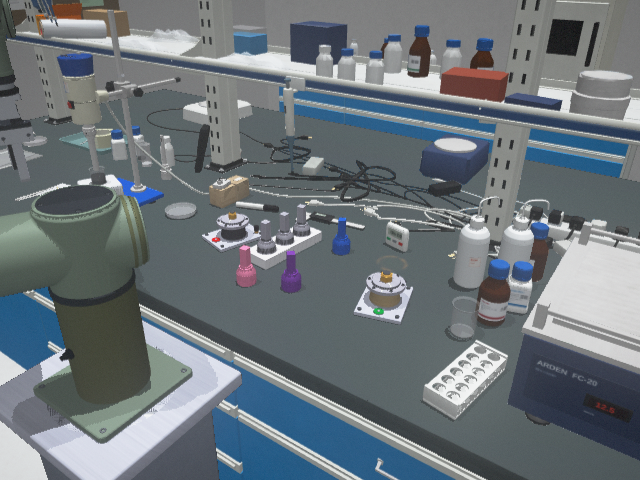

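View pics/top0.png

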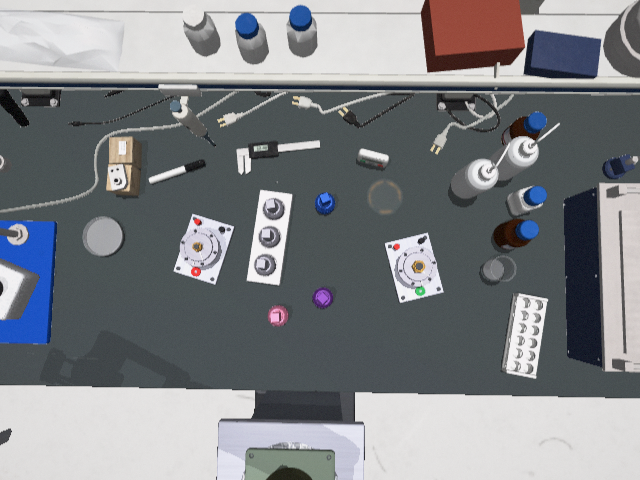

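View pics/wrist0.png

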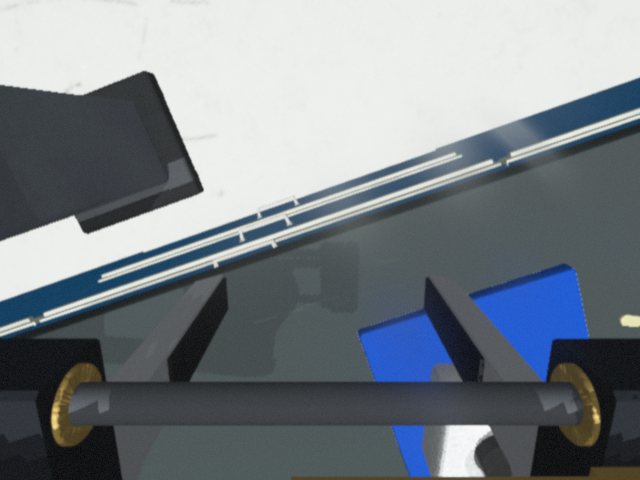

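```bash
python3 - <<'E'
import cv2,numpy as np
p=np.load("/tmp/top0.npz")['p'][:,:,::-1]
a=cv2.resize(p[180:300,235:335],None,fx=5,fy=5,interpolation=cv2.INTER_CUBIC)
b=cv2.resize(p[225:310,375:455],None,fx=7,fy=7,interpolation=cv2.INTER_CUBIC)
cv2.imwrite("pics/ca.png",a);cv2.imwrite("pics/cb.png",b)
E
```

```text
(no output)
```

View pics/ca.png

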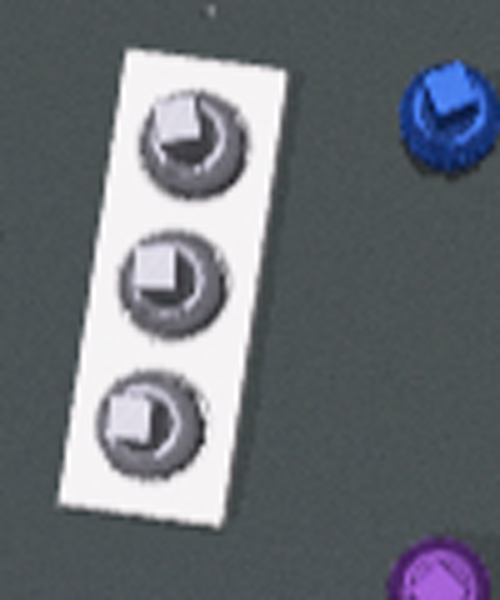

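View pics/cb.png

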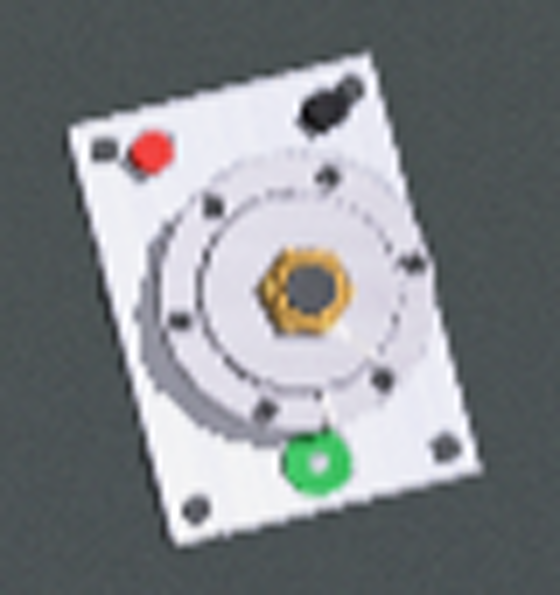

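```bash
cat > h.py <<'E'
import numpy as np,cv2
from plant import robot
from scipy.spatial.transform import Rotation as Ro
def ray(m,uv,z):
    K,R,t=m['camera_matrix'],m['R'],m['t']
    c=-R.T@t; d=R.T@np.linalg.inv(K)@np.array([uv[0],uv[1],1.]); return c+d*(z-c[2])/d[2]
def proj(m,X):
    q=m['camera_matrix']@(m['R']@np.asarray(X)+m['t']); return q[:2]/q[2]
def shot(n,name):
    m=robot.camera_model(n); p,d=robot.camera(n); cv2.imwrite(f"pics/{name}.png",p[:,:,::-1]); np.savez(f"/tmp/{name}.npz",p=p,d=d,**m)
def load(name):
    z=np.load(f"/tmp/{name}.npz"); return z['p'],z['d'],{k:z[k] for k in('camera_matrix','R','t')}
def st():
    s=robot.state(); r=Ro.from_rotvec(s['tcp_rot']).as_matrix()
    print('t',round(s['time_s'],2),'pos',s['tool_pos'].round(4),'xax',r[:,0].round(3),'yaw_y',np.degrees(np.arctan2(r[1,1],r[0,1])).round(2),'z',r[:,2].round(3),'gap',round(s['finger_gap'],4),'F',s['wrist_force'].round(1),'T',s['wrist_torque'].round(3),'q6',s['joint_positions'].round(2))
    return s,r
E
python3 - <<'E'
from h import *
p,d,m=load('top0')
f=lambda x,y:(235+(x-2)/5,180+(y-2)/5)
g=lambda x,y:(375+(x-3)/7,225+(y-3)/7)
for n,c in dict(s_far=(180,117),s_mid=(157,269),s_near=(127,418)).items(): print(n,ray(m,f(*c),.102).round(4))
for c in [(125,50),(287,70),(222,527),(60,505)]: print('rack',ray(m,f(*c),.026).round(4))
for c in [(70,128),(370,53),(482,468),(177,546)]: print('cell',ray(m,g(*c),.010).round(4))
print('nut',ray(m,g(310,290),.074).round(4),'tag',ray(m,g(318,463),.013).round(4),'flange c',ray(m,g(305,290),.058).round(4),
'fl',ray(m,g(326,410),.052).round(4),'mark',ray(m,g(372,358),.058).round(4))
print('camera z',(-m['R'].T@m['t']))
s,r=st();print(r)
mw=robot.camera_model('wrist');print('wristcam in tool', r.T@(-mw['R'].T@mw['t']-s['tool_pos']), r.T@mw['R'].T)
E
```

```text
s_far [0.6126 0.0444 0.102 ]
s_mid [0.5496 0.0522 0.102 ]
s_near [0.4883 0.0628 0.102 ]
rack [0.6549 0.0782 0.026 ]
rack [0.647  0.0061 0.026 ]
rack [0.4449 0.0299 0.026 ]
rack [0.4532 0.101  0.026 ]
cell [ 0.5424 -0.2007  0.01  ]
cell [ 0.5678 -0.2954  0.01  ]
cell [ 0.4375 -0.3303  0.01  ]
cell [ 0.4114 -0.2351  0.01  ]
nut [ 0.4895 -0.2649  0.074 ] tag [ 0.4382 -0.2785  0.013 ] flange c [ 0.4902 -0.2663  0.058 ] fl [ 0.4543 -0.2738  0.052 ] mark [ 0.4701 -0.2864  0.058 ]
camera z [ 0.44232379 -0.07257159  1.1306518 ]
t 0.15 pos [0.1903 0.542  0.2046] xax [-0.943  0.331  0.   ] yaw_y 70.65 z [-0.001 -0.002 -1.   ] gap 0.094 F [-0.2 -0.6  0.2] T [0.002 0.017 0.039] q6 [ 1.08  0.21  1.54 -0.    1.39 -0.15]
[[-9.43492934e-01  3.31391710e-01 -7.86310763e-04]
 [ 3.31392558e-01  9.43491729e-01 -1.52626418e-03]
 [ 2.36086405e-04 -1.70059701e-03 -9.99998526e-01]]
wristcam in tool [ 0.07670863  0.00066238 -0.17964354] [[ 3.78535544e-04 -9.65129170e-01 -2.61773839e-01]
 [ 9.99999894e-01  2.96892190e-04  3.51433866e-04]
 [-2.61460467e-04 -2.61773944e-01  9.65129180e-01]]
```

Call:
play_rows:
  targets:
    - [[0.06,-0.58,-0.9,0,0,0,0],[0.06,-0.58,-0.9,0,0,0,0],[0.06,-0.58,-0.9,-0.1,0,0,0],[0.06,-0.58,-0.9,-0.1,0,0,0],[0.06,-0.58,-0.9,-0.1,0,0,0],[0.06,-0.58,-0.9,-0.1,0,0,0],[0.06,-0.906,-0.318,0,0,0,0],[0.06,-0.906,-0.318,0,0,0,0],[0.06,-0.906,-0.318,0,0,0,0],[0.06,-0.906,-0.318,0,0,0,0],[0.06,-0.906,-0.318,0,0,0,0],[0.06,-0.906,-0.318,0,0,0,0]]
  force: 30

```text
time_s: 1.65
tool_pos: [0.4308, 0.1475, 0.2212]
tcp_rot: [-0.529, -3.096, -0.0]
wrist_force: [-0.1, 0.5, -0.0]
finger_gap: 0.05
```

Call:
play_rows:
  targets:
    - [[0.06,-0.906,-0.318,0,0,0,0],[0.06,-0.906,-0.318,0,0,0,0],[0.06,-0.906,-0.318,0,0,0,0],[0.06,-0.906,-0.318,0,0,0,0],[0.06,0,0,0,0,0,-0.071],[0.06,0,0,0,0,0,-0.071],[0.06,0,0,0,0,0,0],[0.06,0,0,0,0,0,0]]

```text
time_s: 2.65
tool_pos: [0.5499, 0.0525, 0.2213]
tcp_rot: [-0.182, -3.136, -0.0]
wrist_force: [0.3, 0.4, 0.7]
finger_gap: 0.0497
```

```bash
python3 - <<'E'
from h import *
st(); shot('wrist','w1'); st()
E
```

```text
t 2.65 pos [0.5499 0.0525 0.2213] xax [-0.993  0.116  0.   ] yaw_y 83.34 z [-0.  0. -1.] gap 0.0497 F [0.3 0.4 0.7] T [-0.005 -0.017 -0.005] q6 [-0.06  0.15  1.58 -0.    1.42 -1.52]
t 2.7 pos [0.5499 0.0526 0.2214] xax [-0.993  0.116  0.   ] yaw_y 83.36 z [-0. -0. -1.] gap 0.0497 F [-0.8  0.1 -0.5] T [0.019 0.01  0.037] q6 [-0.06  0.15  1.58 -0.    1.42 -1.52]
```

View pics/w1.png

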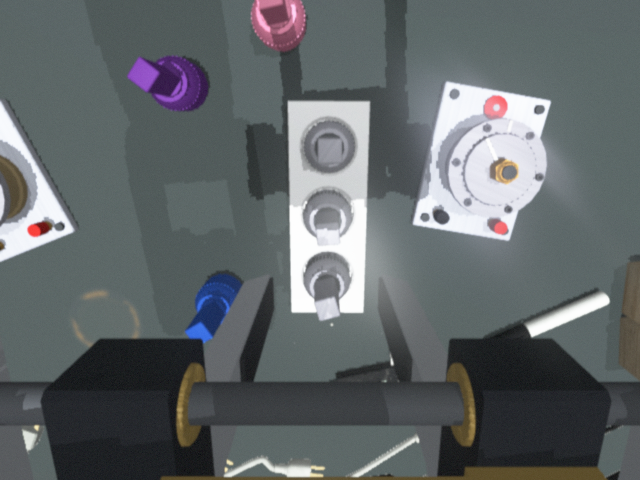

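```bash
python3 - <<'E'
from h import *
p,d,m=load('w1')
cv2.imwrite("pics/w1c.png",cv2.resize(p[95:325,275:385,::-1],None,fx=2.6*2,fy=2.6*2,interpolation=cv2.INTER_CUBIC)[:, :][:600]) 
cv2.imwrite("pics/w1d.png",cv2.resize(p[185:325,275:385,::-1],None,fx=4.2,fy=4.2,interpolation=cv2.INTER_CUBIC))
E
```

```text
(no output)
```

View pics/w1c.png

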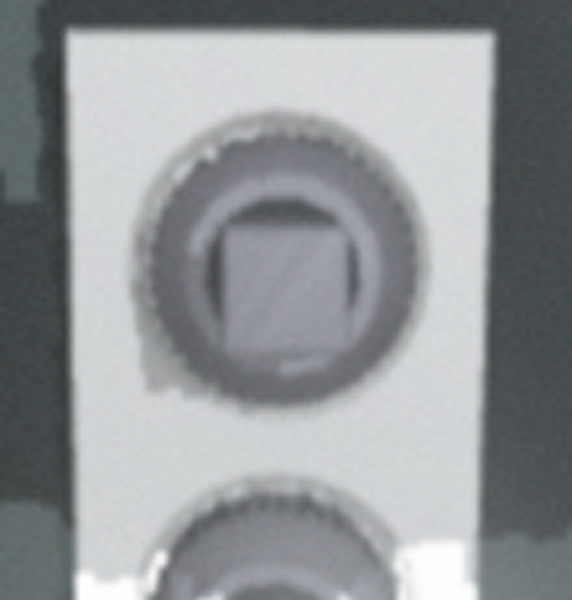

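View pics/w1d.png

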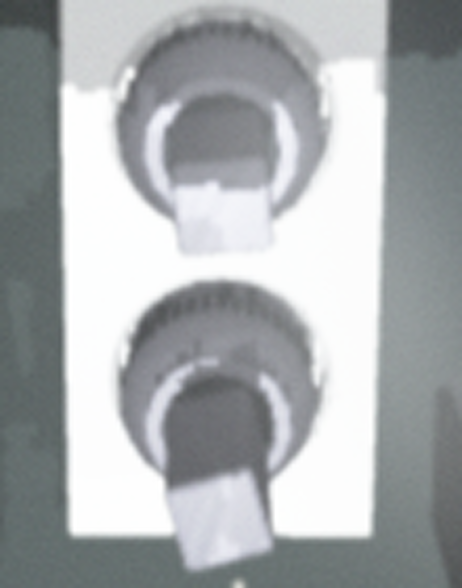

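```bash
python3 - <<'E'
from h import *
p,d,m=load('w1')
A=lambda x,y:(275+(x-2)/5.2,95+(y-2)/5.2); B=lambda x,y:(275+(x-1.6)/4.2,185+(y-1.6)/4.2)
S=dict(near=[A(*c) for c in [(222,228),(348,226),(352,352),(224,354)]],mid=[B(*c) for c in [(177,188),(268,186),(272,250),(181,255)]],far=[B(*c) for c in [(168,488),(250,470),(273,548),(190,571)]])
for n,c in S.items():
    w=np.array([ray(m,q,.102)[:2] for q in c]); 
    e=np.roll(w,-1,0)-w; print(n,w.mean(0).round(4),'side',np.linalg.norm(e,axis=1).round(4),'ang',(np.degrees(np.arctan2(e[:,1],e[:,0]))%90).round(1))
for c in [(66,30),(495,32)]: print(ray(m,A(*c),.026).round(4))
for c in [(70,535),(372,535)]: print(ray(m,B(*c),.026).round(4))
# top view prediction of cell nut
E
```

```text
near [0.4904 0.0635] side [0.0174 0.0172 0.0179 0.0172] ang [84.2 85.8 84.2 84. ]
mid [0.5546 0.0549] side [0.0165 0.0121 0.0167 0.0127] ang [84.7 87.3 86.6 86.4]
far [0.6134 0.0473] side [0.016  0.0168 0.0167 0.0178] ang [ 6.7  8.9 10.2  6.7]
[0.4474 0.0317 0.026 ]
[0.4561 0.1036 0.026 ]
[0.6487 0.0073 0.026 ]
[0.6571 0.0794 0.026 ]
```

Call:
play_rows:
  targets:
    - [[0.06,0.767,0.04,0.3,0,0,-0.006],[0.06,0.767,0.04,0.3,0,0,-0.006],[0.06,0,0,0.825,0,0,0],[0.06,0,0,0.825,0,0,0],[0.06,0,0,0.825,0,0,0],[0.06,0,0,0.825,0,0,0],[0.06,0,0,0,0,0,0],[-1,0,0,0,0,0,0],[-1,0,0,0,0,0,0],[-1,0,0,0,0,0,0],[-1,0,0,0,0,0,0]]
  force: 40

```text
time_s: 4.08
tool_pos: [0.4902, 0.0623, 0.0664]
tcp_rot: [0.15, 3.136, -0.0]
wrist_force: [0.7, 0.5, 3.0]
finger_gap: 0.0177
```

```bash
python3 - <<'E'
from h import *
st(); shot('wrist','w2'); st()
E
```

```text
t 4.08 pos [0.4902 0.0623 0.0664] xax [-0.995  0.096 -0.002] yaw_y 84.51 z [ 0.002 -0.    -1.   ] gap 0.0177 F [0.7 0.5 3. ] T [0.092 0.046 0.059] q6 [-0.05  0.2   1.86 -0.    1.07 -1.52]
t 4.12 pos [0.4902 0.0624 0.0664] xax [-0.995  0.096 -0.002] yaw_y 84.51 z [ 0.002 -0.    -1.   ] gap 0.0175 F [-0.  -0.3  4.5] T [0.07  0.106 0.088] q6 [-0.05  0.2   1.86 -0.    1.07 -1.52]
```

View pics/w2.png

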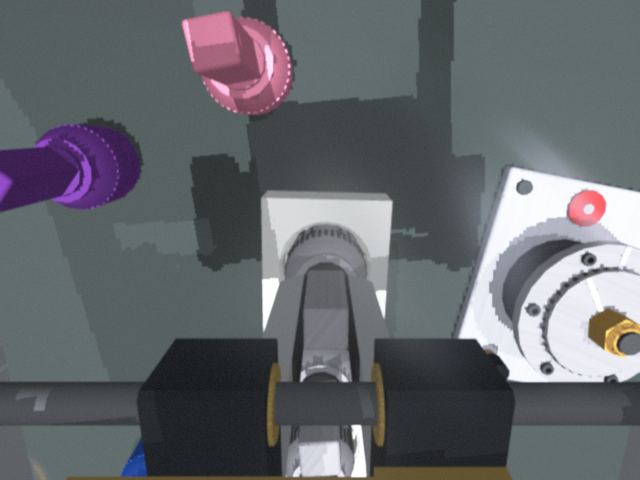

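Call:
play_rows:
  targets:
    - [[-1,0,0,-0.5,0,0,0],[-1,0,0,-0.9,0,0,0],[-1,0,0,-1,0,0,0],[-1,0,0,-1,0,0,0],[-1,-0.31,-0.943,0,0,0,0],[-1,-0.31,-0.943,0,0,0,0],[-1,-0.31,-0.943,0,0,0,0],[-1,-0.31,-0.943,0,0,0,0],[-1,-0.31,-0.943,0,0,0,0],[-1,-0.31,-0.943,0,0,0,0],[-1,-0.31,-0.943,0,0,0,0],[-1,-0.31,-0.943,0,0,0,0]]

```text
time_s: 5.62
tool_pos: [0.5587, -0.2483, 0.2001]
tcp_rot: [-0.151, -3.136, -0.002]
wrist_force: [-0.3, 0.2, -2.3]
finger_gap: 0.0177
```

Call:
play_rows:
  targets:
    - [[-1,0,0,0,0,0,0],[-1,0,0,0,0,0,0]]

```text
time_s: 5.88
tool_pos: [0.5585, -0.2467, 0.2003]
tcp_rot: [-0.151, -3.136, -0.003]
wrist_force: [-0.7, -0.4, -2.3]
finger_gap: 0.0179
```

```bash
python3 - <<'E'
from h import *
st(); shot('wrist','w3'); shot('top','t3');st()
E
```

```text
t 5.88 pos [ 0.5585 -0.2467  0.2003] xax [-0.995  0.096  0.002] yaw_y 84.48 z [-0.002  0.002 -1.   ] gap 0.0179 F [-0.7 -0.4 -2.3] T [ 0.069 -0.007  0.025] q6 [-0.56  0.29  1.45  0.    1.4  -2.03]
t 5.97 pos [ 0.5588 -0.2462  0.2008] xax [-0.995  0.095  0.001] yaw_y 84.56 z [-0.001  0.001 -1.   ] gap 0.0177 F [ 0.2  0.  -2.7] T [0.056 0.037 0.016] q6 [-0.56  0.29  1.45  0.    1.4  -2.03]
```

View pics/w3.png

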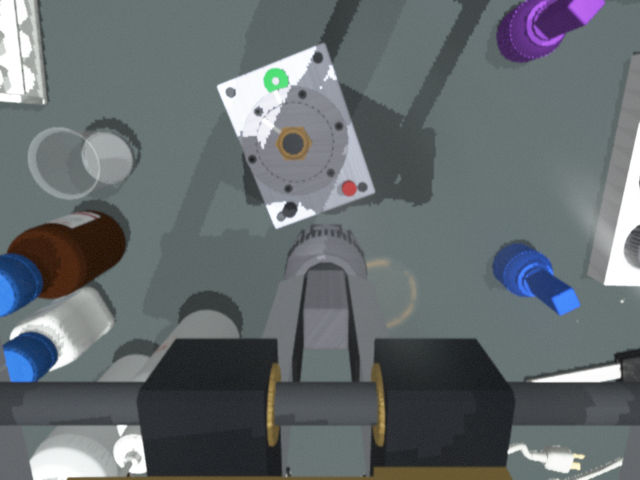

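```bash
python3 - <<'E'
from h import *
p,d,m=load('w3')
cv2.imwrite("pics/w3c.png",cv2.resize(p[88:198,238:348,::-1],None,fx=5.4,fy=5.4,interpolation=cv2.INTER_CUBIC))
c=p[200:300,270:390,::-1]
cv2.imwrite("pics/w3d.png",cv2.resize(c,None,fx=5,fy=5,interpolation=cv2.INTER_CUBIC))
E
```

```text
(no output)
```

View pics/w3c.png

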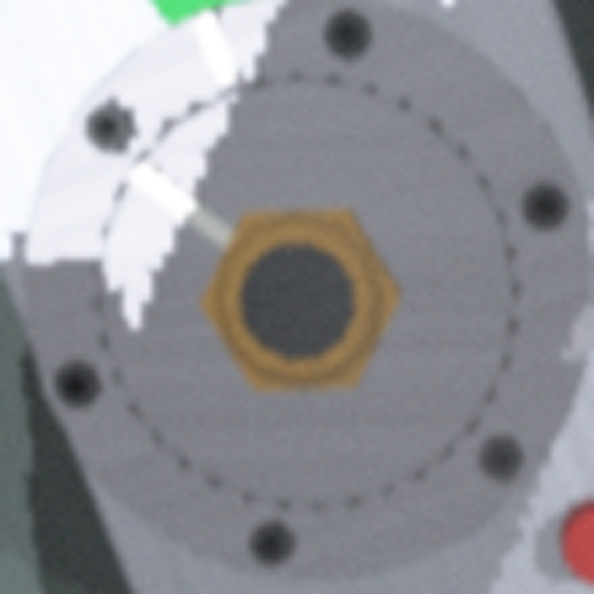

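View pics/w3d.png

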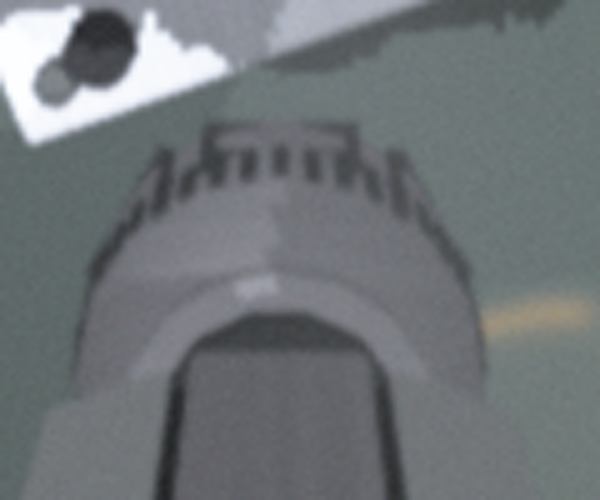

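```bash
python3 - <<'E'
from h import *
p,d,m=load('w3')
A=lambda x,y:(238+(x-2.2)/5.4,88+(y-2.2)/5.4)
hx=np.array([ray(m,A(*c),.071)[:2] for c in [(240,212),(350,210),(402,296),(355,388),(255,390),(205,302)]])
e=np.roll(hx,-1,0)-hx
print('hex c',hx.mean(0).round(4),'side',np.linalg.norm(e,axis=1).round(4),'edge ang mod60',(np.degrees(np.arctan2(e[:,1],e[:,0]))%60).round(1))
c=ray(m,A(298,301),.074)[:2]; col=ray(m,A(311,291),.058)[:2]
print('bore',c.round(4),'collar',col.round(4))
for n,q,z in[('mark',(136,172),.058),('markin',(225,240),.058),('fl',(205,20),.052),('fl2',(232,85),.052)]:
    w=ray(m,A(*q),z)[:2]; v=w-c; print(n,w.round(4),np.linalg.norm(v).round(4),np.degrees(np.arctan2(v[1],v[0])).round(1)%360)
# sleeve outline: left/right edges of the socket in crop
print('tool yaw',84.56)
E
```

```text
hex c [ 0.4913 -0.2631] side [0.015  0.0134 0.0141 0.0139 0.0136 0.013 ] edge ang mod60 [25.5 26.  26.5 25.6 23.3 31.2]
bore [ 0.4912 -0.2633] collar [ 0.4905 -0.2625]
mark [ 0.4718 -0.2853] 0.0293 228.6
markin [ 0.4823 -0.2739] 0.0139 229.9
fl [ 0.452  -0.2736] 0.0405 194.8
fl2 [ 0.4611 -0.2709] 0.0311 194.2
tool yaw 84.56
```

Call:
play_rows:
  targets:
    - [[-1,0.82,-0.311,0,0,0,-0.0167],[-1,0.82,-0.311,0,0,0,0],[-1,0,0,0.8,0,0,0],[-1,0,0,0.7,0,0,0],[-1,0,0,0,0,0,0],[-1,0,0,0,0,0,0]]

```text
time_s: 6.72
tool_pos: [0.4926, -0.2666, 0.1427]
tcp_rot: [0.108, 3.138, -0.001]
wrist_force: [-0.1, -0.1, -2.3]
finger_gap: 0.0174
```

```bash
python3 - <<'E'
from h import *
st()
E
```

```text
t 6.72 pos [ 0.4926 -0.2666  0.1427] xax [-0.998  0.069 -0.001] yaw_y 86.07 z [ 0.001 -0.001 -1.   ] gap 0.0174 F [-0.1 -0.1 -2.3] T [ 0.004 -0.042 -0.032] q6 [-0.65  0.23  1.64  0.    1.26 -2.15]
```

Call:
play_rows:
  targets:
    - [[-1,0.038,0.042,0.1,0,0,0],[-1,0,0,0.1,0,0,0],[-1,0,0,0.1,0,0,0],[-1,0,0,0.1,0,0,0],[-1,0,0,0.05,0,0,0],[-1,0,0,0.05,0,0,0]]

```text
time_s: 7.48
tool_pos: [0.4905, -0.2651, 0.1213]
tcp_rot: [-0.11, -3.14, -0.0]
wrist_force: [-0.8, -0.4, -3.6]
finger_gap: 0.0178
```

```bash
python3 - <<'E'
from h import *
st()
E
```

```text
t 7.47 pos [ 0.4905 -0.2651  0.1213] xax [-0.998  0.07   0.   ] yaw_y 86.0 z [-0.  0. -1.] gap 0.0178 F [-0.8 -0.4 -3.6] T [ 0.036 -0.042  0.013] q6 [-0.65  0.25  1.67  0.    1.22 -2.15]
```

Call:
play_rows:
  targets:
    - [[-1,0,0,0.05,0,0,0],[-1,0,0,0.05,0,0,0],[-1,0,0,0.05,0,0,0],[-1,0,0,0.05,0,0,0],[-1,0,0,0,0,0,0]]

```text
time_s: 8.1
tool_pos: [0.4903, -0.2649, 0.1132]
tcp_rot: [-0.109, -3.139, -0.0]
wrist_force: [-0.1, -0.0, -2.7]
finger_gap: 0.0179
```

```bash
python3 - <<'E'
from h import *
st()
E
```

```text
t 8.1 pos [ 0.4903 -0.2649  0.1132] xax [-0.998  0.07   0.   ] yaw_y 86.01 z [-0.  0. -1.] gap 0.0179 F [-0.1 -0.  -2.7] T [-0.013  0.018  0.017] q6 [-0.65  0.26  1.67  0.    1.2  -2.15]
```

Call:
play_rows:
  targets:
    - [[-1,0,0,0.03,0,0,0],[-1,0,0,0,0,0,0.08],[-1,0,0,0,0,0,0.08],[-1,0,0,0,0,0,0.04]]

```text
time_s: 8.6
tool_pos: [0.4907, -0.2652, 0.1125]
tcp_rot: [0.603, 3.083, -0.0]
wrist_force: [0.4, 0.7, -1.9]
finger_gap: 0.0179
```

```bash
python3 - <<'E'
from h import *
st();st()
E
```

```text
t 8.6 pos [ 0.4907 -0.2652  0.1125] xax [-0.926  0.377 -0.001] yaw_y 67.87 z [ 0.001 -0.    -1.   ] gap 0.0179 F [ 0.4  0.7 -1.9] T [ 0.074 -0.031 -0.001] q6 [-0.65  0.26  1.68  0.    1.2  -1.84]
t 8.6 pos [ 0.4907 -0.2652  0.1125] xax [-0.926  0.377 -0.001] yaw_y 67.87 z [ 0.001 -0.    -1.   ] gap 0.0179 F [ 0.4  0.7 -1.9] T [ 0.074 -0.031 -0.001] q6 [-0.65  0.26  1.68  0.    1.2  -1.84]
```

Call:
play_rows:
  targets:
    - [[-1,0,0,0,0,0,0.08],[-1,0,0,0,0,0,0.08],[-1,0,0,0,0,0,0.04]]

```text
time_s: 8.98
tool_pos: [0.4908, -0.2652, 0.1125]
tcp_rot: [1.077, 2.95, -0.0]
wrist_force: [-0.1, -0.0, -1.5]
finger_gap: 0.0177
```

```bash
python3 - <<'E'
from h import *
st();shot('wrist','w4');st()
E
```

```text
t 8.97 pos [ 0.4908 -0.2652  0.1125] xax [-0.765  0.644 -0.001] yaw_y 49.87 z [ 0.001 -0.    -1.   ] gap 0.0177 F [-0.1 -0.  -1.5] T [-0.035  0.017  0.   ] q6 [-0.65  0.26  1.68  0.    1.2  -1.52]
t 9.03 pos [ 0.4907 -0.2652  0.1125] xax [-0.764  0.645 -0.001] yaw_y 49.82 z [ 0.001 -0.    -1.   ] gap 0.0178 F [ 0.3  0.1 -2.3] T [-0.063  0.002  0.046] q6 [-0.65  0.26  1.68  0.    1.2  -1.52]
```

View pics/w4.png

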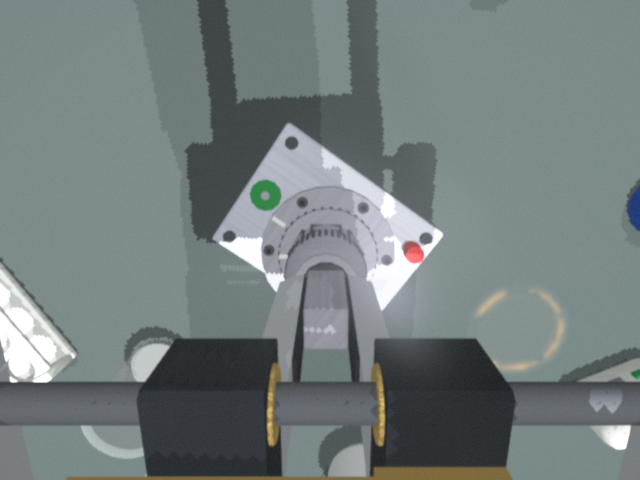

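```bash
python3 - <<'E'
from h import *
p,d,m=load('w4')
for X in [(229,.028,.058),(194.6,.036,.052),(210,.028,.058)]:
    a=np.radians(X[0]); print(X,proj(m,[.4908+X[1]*np.cos(a),-.2642+X[1]*np.sin(a),X[2]]).round(1))
cv2.imwrite("pics/w4c.png",cv2.resize(p[180:290,250:400,::-1],None,fx=5,fy=5,interpolation=cv2.INTER_CUBIC))
E
```

```text
(229, 0.028, 0.058) [279.8 256.7]
(194.6, 0.036, 0.052) [277.6 221.8]
(210, 0.028, 0.058) [282.2 242.3]
```

View pics/w4c.png

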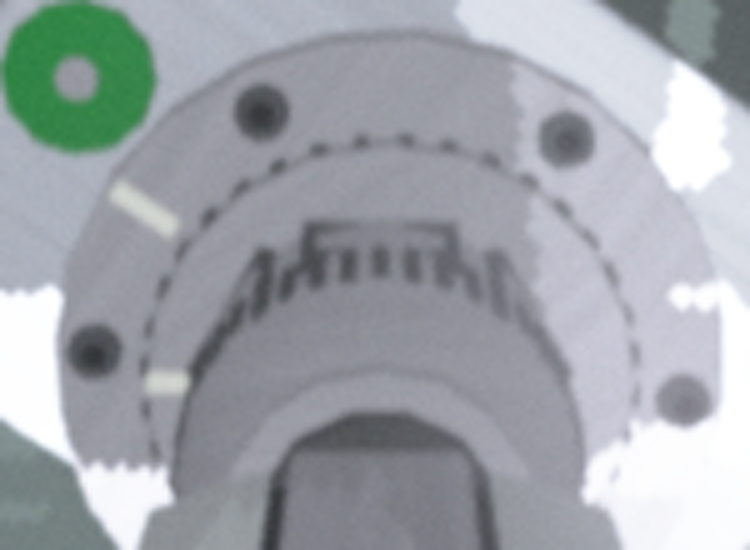

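Call:
play_rows:
  targets:
    - [[-1,0,0,-0.5,0,0,0],[-1,0,0,-0.4,0,0,-0.0963],[-1,0,0,-0.4,0,0,-0.0963],[-1,0,0,-0.4,0,0,-0.0963],[-1,0,0,-0.4,0,0,-0.0963]]

```text
time_s: 9.65
tool_pos: [0.4904, -0.265, 0.1967]
tcp_rot: [-0.137, -3.139, -0.0]
wrist_force: [0.7, -1.1, -2.3]
finger_gap: 0.0178
```

Call:
play_rows:
  targets:
    - [[-1,0.089,0.905,0,0,0,0],[-1,0.089,0.905,0,0,0,0],[-1,0.089,0.905,0,0,0,0],[-1,0.089,0.905,0,0,0,0],[-1,0.089,0.905,0,0,0,0],[-1,0.089,0.905,0,0,0,0],[-1,0.089,0.905,0,0,0,0],[-1,0.089,0.905,0,0,0,0],[-1,0.089,0.905,0,0,0,0],[-1,0,0,0,0,0,0],[-1,0,0,0,0,0,0]]

```text
time_s: 11.02
tool_pos: [0.4888, 0.0619, 0.1962]
tcp_rot: [0.144, 3.138, -0.001]
wrist_force: [0.7, -0.7, -2.1]
finger_gap: 0.0176
```

```bash
python3 - <<'E'
from h import *
st()
E
```

```text
t 11.03 pos [0.4888 0.0619 0.1962] xax [-0.996  0.092 -0.   ] yaw_y 84.73 z [ 0.    -0.001 -1.   ] gap 0.0176 F [ 0.7 -0.7 -2.1] T [ 0.026 -0.022  0.044] q6 [-0.05  0.04  1.75 -0.    1.35 -1.53]
```

Call:
play_rows:
  targets:
    - [[-1,-0.03,0.008,0.9,0,0,0],[-1,0,0,0.9,0,0,0],[-1,0,0,0.9,0,0,0],[-1,0,0,0.2,0,0,0],[-1,0,0,0.2,0,0,0],[-1,0,0,0.13,0,0,0],[-1,0,0,0,0,0,0]]

```text
time_s: 11.9
tool_pos: [0.4904, 0.0624, 0.0675]
tcp_rot: [0.146, 3.137, -0.0]
wrist_force: [-0.6, 0.1, -3.1]
finger_gap: 0.0177
```

Call:
play_rows:
  targets:
    - [[0.06,0,0,0.0,0,0,0],[0.06,0,0,0,0,0,0],[0.06,0,0,-0.6,0,0,0],[0.06,0,0,-0.7,0,0,0],[0.06,-0.764,-0.04,0,0,0,-0.006],[0.06,-0.764,-0.04,0,0,0,-0.006],[0.06,0,0,0.3,0,0,0],[0.06,0,0,0.5,0,0,0],[0.06,0,0,0.5,0,0,0],[0.06,0,0,0,0,0,0]]

```text
time_s: 13.15
tool_pos: [0.5473, 0.0543, 0.0646]
tcp_rot: [-0.116, -3.133, -0.0]
wrist_force: [0.1, 0.4, 0.0]
finger_gap: 0.0496
```

```bash
python3 - <<'E'
from h import *
st();shot('scene','s5');st()
p=cv2.imread('pics/s5.png'); cv2.imwrite('pics/s5c.png',cv2.resize(p[170:310,200:370],None,fx=4,fy=4,interpolation=cv2.INTER_CUBIC))
E
```

```text
t 13.15 pos [0.5473 0.0543 0.0646] xax [-0.997  0.074  0.006] yaw_y 85.76 z [-0.006  0.    -1.   ] gap 0.0496 F [0.1 0.4 0. ] T [0.005 0.047 0.04 ] q6 [-0.06  0.32  1.72  0.    1.11 -1.56]
t 13.2 pos [0.5487 0.0542 0.066 ] xax [-0.997  0.074  0.003] yaw_y 85.76 z [-0.003  0.    -1.   ] gap 0.0501 F [ 0.3 -0.5 -0.1] T [ 0.062 -0.019  0.002] q6 [-0.06  0.31  1.72  0.    1.11 -1.56]
```

View pics/s5c.png

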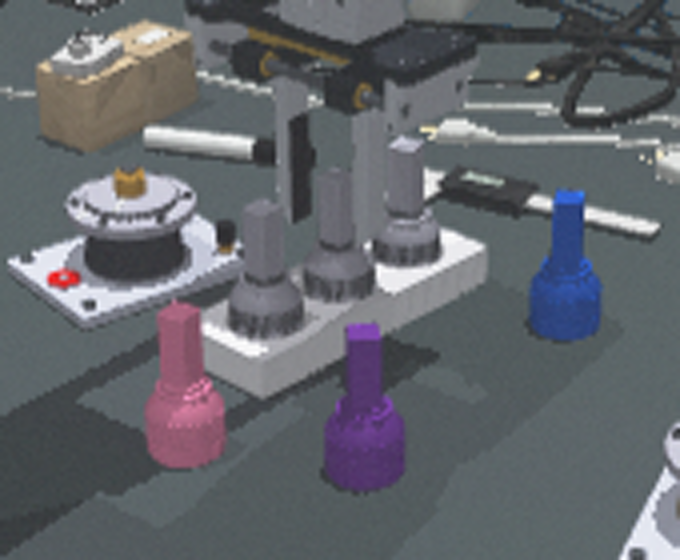

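Call:
play_rows:
  targets:
    - [[0.06,-0.03,0,0,0,0,0],[-1,0,0,0,0,0,0],[-1,0,0,0,0,0,0],[-1,0,0,0,0,0,0],[-1,0,0,0,0,0,0]]

```text
time_s: 13.82
tool_pos: [0.5519, 0.0538, 0.0672]
tcp_rot: [0.116, 3.139, -0.0]
wrist_force: [-0.7, 0.2, 0.3]
finger_gap: 0.018
```

```bash
python3 - <<'E'
from h import *
st()
E
```

```text
t 13.82 pos [0.5519 0.0538 0.0672] xax [-0.997  0.074 -0.   ] yaw_y 85.75 z [ 0. -0. -1.] gap 0.018 F [-0.7  0.2  0.3] T [ 0.028  0.02  -0.014] q6 [-0.06  0.32  1.71 -0.    1.11 -1.56]
```

Call:
play_rows:
  targets:
    - [[-1,0,0,-0.5,0,0,0],[-1,0,0,-0.9,0,0,0],[-1,0,0,-0.95,0,0,0],[-1,0,0,-0.95,0,0,0],[-1,0.1025,-0.896,0,0,0,0],[-1,0.1025,-0.896,0,0,0,0],[-1,0.1025,-0.896,0,0,0,0],[-1,0.1025,-0.896,0,0,0,0],[-1,0.1025,-0.896,0,0,0,0],[-1,0.1025,-0.896,0,0,0,0],[-1,0.1025,-0.896,0,0,0,0],[-1,0.1025,-0.896,0,0,0,0]]

```text
time_s: 15.32
tool_pos: [0.4968, -0.2303, 0.1979]
tcp_rot: [-0.116, -3.138, -0.002]
wrist_force: [0.1, 0.0, -3.1]
finger_gap: 0.0179
```

Call:
play_rows:
  targets:
    - [[-1,0.1025,-0.896,0,0,0,0],[-1,0,0,0.7,0,0,0],[-1,0,0,0.7,0,0,0],[-1,0,0,0,0,0,0],[-1,0,0,0,0,0,0]]

```text
time_s: 15.95
tool_pos: [0.4914, -0.2652, 0.1435]
tcp_rot: [0.116, 3.139, -0.0]
wrist_force: [0.4, -0.5, -2.2]
finger_gap: 0.0175
```

```bash
python3 - <<'E'
from h import *
st()
E
```

```text
t 15.95 pos [ 0.4914 -0.2652  0.1435] xax [-0.997  0.074 -0.   ] yaw_y 85.77 z [ 0. -0. -1.] gap 0.0175 F [ 0.4 -0.5 -2.2] T [ 0.013 -0.021 -0.024] q6 [-0.65  0.23  1.65 -0.    1.26 -2.15]
```

Descend in small steps and watch for contact (expected at about 0.124 if blocked, 0.113 if seated).

Call:
play_rows:
  targets:
    - [[-1,0,0,0.15,0,0,0],[-1,0,0,0.15,0,0,0],[-1,0,0,0.1,0,0,0],[-1,0,0,0.07,0,0,0],[-1,0,0,0.07,0,0,0],[-1,0,0,0,0,0,0]]

```text
time_s: 16.7
tool_pos: [0.491, -0.265, 0.1212]
tcp_rot: [-0.116, -3.139, -0.0]
wrist_force: [-0.1, -0.1, -3.3]
finger_gap: 0.0177
```

```bash
python3 - <<'E'
from h import *
st()
E
```

```text
t 16.7 pos [ 0.491  -0.265   0.1212] xax [-0.997  0.074  0.   ] yaw_y 85.76 z [-0.  0. -1.] gap 0.0177 F [-0.1 -0.1 -3.3] T [ 0.04   0.009 -0.014] q6 [-0.65  0.25  1.67 -0.    1.22 -2.15]
```

Call:
play_rows:
  targets:
    - [[-1,0,0,0.05,0,0,0],[-1,0,0,0.05,0,0,0],[-1,0,0,0.05,0,0,0],[-1,0,0,0.05,0,0,0],[-1,0,0,0,0,0,0]]

```text
time_s: 17.32
tool_pos: [0.4911, -0.265, 0.1133]
tcp_rot: [-0.116, -3.139, -0.0]
wrist_force: [-0.5, 0.6, -3.8]
finger_gap: 0.018
```

```bash
python3 - <<'E'
from h import *
st()
E
```

```text
t 17.32 pos [ 0.4911 -0.265   0.1133] xax [-0.997  0.074  0.   ] yaw_y 85.76 z [-0.  0. -1.] gap 0.018 F [-0.5  0.6 -3.8] T [0.216 0.076 0.01 ] q6 [-0.65  0.26  1.67  0.    1.2  -2.15]
```

Fully down without blocking. Turn clockwise a little and read the torque.

Call:
play_rows:
  targets:
    - [[-1,0,0,0,0,0,0.08],[-1,0,0,0,0,0,0.08],[-1,0,0,0,0,0,0.06]]

```text
time_s: 17.7
tool_pos: [0.491, -0.2642, 0.1133]
tcp_rot: [-0.659, -3.071, -0.003]
wrist_force: [-1.1, 2.9, -1.6]
finger_gap: 0.0177
```

```bash
python3 - <<'E'
from h import *
st()
shot('wrist','w6');st()
p=cv2.imread('pics/w6.png'); cv2.imwrite("pics/w6c.png",cv2.resize(p[150:300,230:420],None,fx=4,fy=4,interpolation=cv2.INTER_CUBIC))
E
```

```text
t 17.7 pos [ 0.491  -0.2642  0.1133] xax [-0.912  0.41   0.001] yaw_y 65.79 z [-0.001  0.002 -1.   ] gap 0.0177 F [-1.1  2.9 -1.6] T [0.611 0.09  0.076] q6 [-0.65  0.26  1.67  0.    1.21 -1.8 ]
t 17.75 pos [ 0.491  -0.2642  0.1133] xax [-0.911  0.412  0.001] yaw_y 65.68 z [-0.001  0.002 -1.   ] gap 0.0179 F [-1.3  2.6 -0.7] T [0.62  0.085 0.088] q6 [-0.65  0.26  1.67  0.    1.21 -1.8 ]
```

View pics/w6c.png

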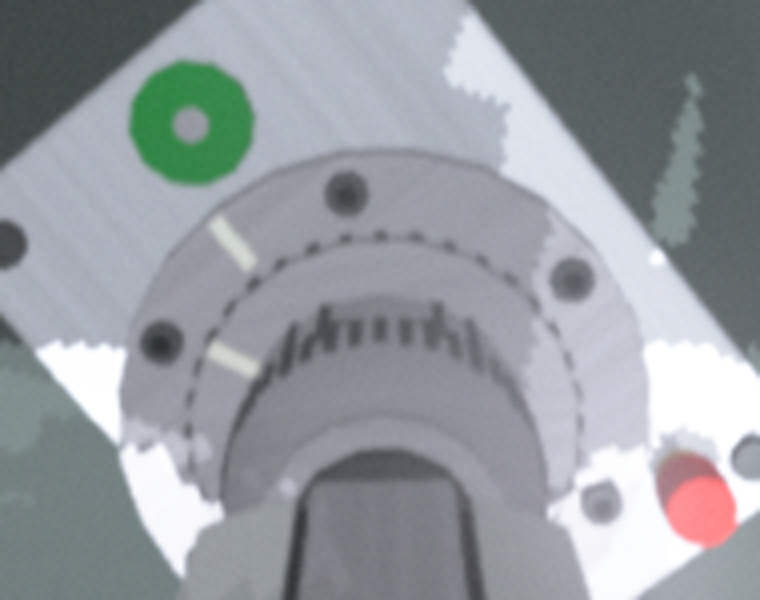

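```bash
python3 - <<'E'
from h import *
p,d,m=load('w6')
c=np.array([.4912,-.2633])
for q,z in [((211,350),.058),((216,222),.052),((248,265),.052),((190,125),.013)]:
    w=ray(m,(230+(q[0]-1.5)/4,150+(q[1]-1.5)/4),z)[:2]; v=w-c; print(w.round(4),np.linalg.norm(v).round(4),np.degrees(np.arctan2(v[1],v[0]))%360)
E
```

```text
[ 0.4687 -0.2817] 0.0291 219.35658139081667
[ 0.4522 -0.2736] 0.0403 194.80607453660093
[ 0.4602 -0.272 ] 0.0322 195.74897323890656
[ 0.4401 -0.277 ] 0.0529 194.9857556156278
```

Call:
play_rows:
  targets:
    - [[-1,0,0,0.02,0,0,0.07],[-1,0,0,0,0,0,0.07],[-1,0,0,0,0,0,0.07],[-1,0,0,0,0,0,0.04],[-1,0,0,0,0,0,0]]

```text
time_s: 18.38
tool_pos: [0.4912, -0.2642, 0.1132]
tcp_rot: [-1.238, -2.886, -0.003]
wrist_force: [-1.4, 4.3, 2.9]
finger_gap: 0.0179
```

```bash
python3 - <<'E'
from h import *
st()
E
```

```text
t 18.38 pos [ 0.4912 -0.2642  0.1132] xax [-0.689  0.725  0.001] yaw_y 43.56 z [-0.     0.002 -1.   ] gap 0.0179 F [-1.4  4.3  2.9] T [1.126 0.343 0.065] q6 [-0.65  0.26  1.67  0.    1.21 -1.41]
```

Call:
play_rows:
  targets:
    - [[-1,0.018,0.017,0,0,0,0.04],[-1,0,0,0,0,0,0.03],[-1,0,0,0,0,0,0.02],[-1,0,0,0,0,0,0]]

```text
time_s: 18.88
tool_pos: [0.4913, -0.264, 0.1131]
tcp_rot: [1.439, 2.792, -0.0]
wrist_force: [-2.5, 4.2, 4.3]
finger_gap: 0.0183
```

```bash
python3 - <<'E'
from h import *
st()
shot('wrist','w7');st()
p=cv2.imread('pics/w7.png'); cv2.imwrite("pics/w7c.png",cv2.resize(p[150:300,230:420],None,fx=4,fy=4,interpolation=cv2.INTER_CUBIC))
E
```

```text
t 18.88 pos [ 0.4913 -0.264   0.1131] xax [-0.58   0.814 -0.   ] yaw_y 35.47 z [ 0. -0. -1.] gap 0.0183 F [-2.5  4.2  4.3] T [0.892 0.489 0.721] q6 [-0.65  0.26  1.67 -0.    1.2  -1.27]
t 18.93 pos [ 0.4913 -0.264   0.1132] xax [-0.58   0.815 -0.   ] yaw_y 35.46 z [ 0. -0. -1.] gap 0.0181 F [-2.2  4.6  3.6] T [0.908 0.489 0.701] q6 [-0.65  0.26  1.67 -0.    1.2  -1.27]
```

View pics/w7c.png

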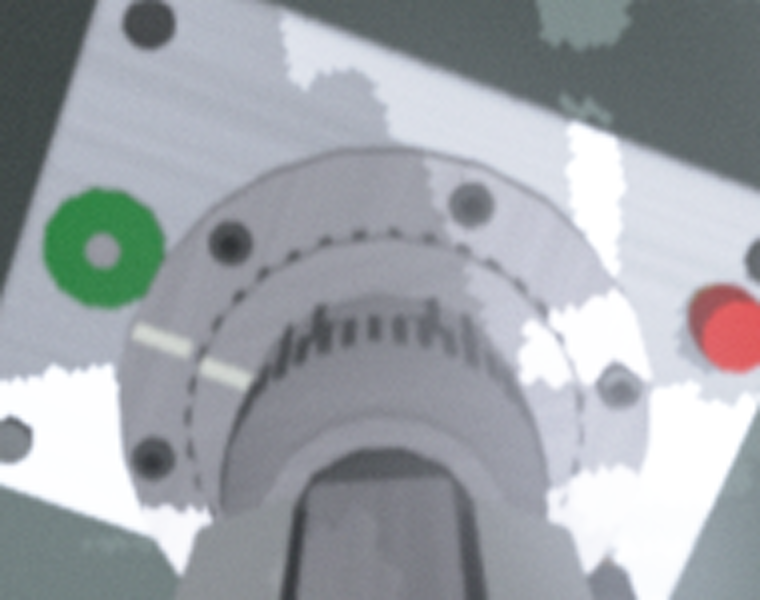

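```bash
python3 - <<'E'
from h import *
p,d,m=load('w7')
c=np.array([.4912,-.2633])
for q,z in [((202,363),.058),((136,330),.052),((190,352),.052)]:
    w=ray(m,(230+(q[0]-1.5)/4,150+(q[1]-1.5)/4),z)[:2]; v=w-c; print(w.round(4),np.linalg.norm(v).round(4),np.degrees(np.arctan2(v[1],v[0]))%360)
shot('scene','s7'); st()
E
```

```text
[ 0.4627 -0.2705] 0.0294 194.22979046270092
[ 0.452  -0.2738] 0.0406 194.98798861742122
[ 0.4607 -0.2719] 0.0317 195.73218554248433
t 18.98 pos [ 0.4913 -0.2641  0.1132] xax [-0.58   0.815 -0.   ] yaw_y 35.44 z [ 0. -0. -1.] gap 0.018 F [-1.3  4.   4.8] T [0.924 0.469 0.697] q6 [-0.65  0.26  1.67  0.    1.2  -1.27]
```

View pics/s7.png

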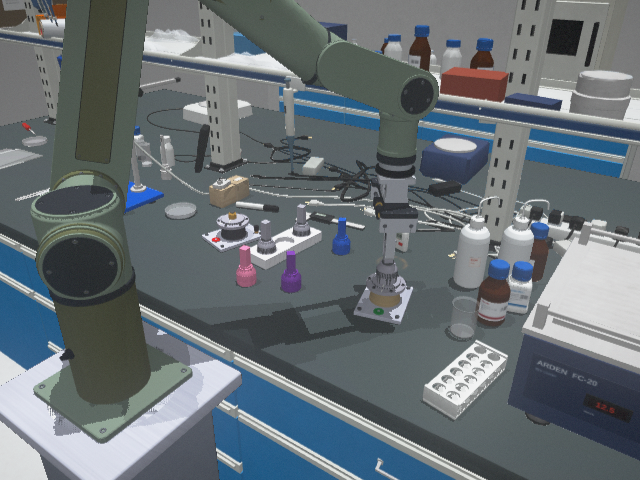

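```bash
python3 - <<'E'
from h import *
st(); print(robot.sign_off())
E
```

```text
t 18.98 pos [ 0.4913 -0.2641  0.1132] xax [-0.58   0.815 -0.   ] yaw_y 35.44 z [ 0. -0. -1.] gap 0.018 F [-1.3  4.   4.8] T [0.924 0.469 0.697] q6 [-0.65  0.26  1.67  0.    1.2  -1.27]
the job is handed in; nothing more can be done
None
```

The green-tagged cell (cell_a, beige sleeve) now has its gland nut tight against the stop. I handed in at 19 s, with the arm still gripping the fitting socket on the nut.

- **Socket nearest the robot:** too large. It went right down but turned 36° with no torque, and the nut's line stayed put, so I stood it back in its pocket.
- **Middle socket:** the right one. It went fully down and drove the nut. I turned it clockwise until it stopped.
- **Third socket:** not tried, because the second one fitted.

**Last checks:**
- **Tightness:** the nut's line was at 194.2° and the flange line at 195.0–195.7°, which is within measuring error. Torque had risen to 0.70 N m, against 0.12 N m of friction.
- **Seating:** tool height was 113.2 mm, as expected for a fully seated socket. The socket pressed lightly on the collar and the grip was 18 mm on the shank.
- **Bench:** the last scene picture showed the first socket standing in the rack and nothing visibly shifted. I checked the red-tagged cell only by eye, and never went near its nut.

**Disagreement:** the top and wrist cameras differed by about 2 mm on where the rack and nut were. I averaged them, and the socket chamfers allow for that much.

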